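# Hang the empty culture jars on the draining caddy

## Robot

A 7-joint arm with a two-finger parallel gripper is mounted at the origin on the work surface. World frame = base frame: x ahead of the robot, y to its left, z up, the work surface at z = 0. Lengths are in m, angles in rad, forces in N, time in s.
With the tool pointing down it reaches from about 0.425 to 0.95 m from the base axis. Payload 4.7 kg.
Tool frame: the origin (TCP) lies at the very end of the fingers, on their centre line; the grasp point (between the pads) lies 19 mm behind it (bot.hold_point_z is the distance from the TCP to the grasp point, in m); z points along the fingers, y is the line along which they close (so a half turn about z gives the same grasp; the last joint's range is limited). The gripper opens to 85 mm and grips with 20 to 120 N. Pads are 22 mm wide; open, the fingers measure 114 mm over their backs; the gripper's body (76 mm by 85 mm) begins 54 mm behind the grasp point. The pads swing forward as they close: fully open they stand 13 mm farther back than shut.
Start: joints at [-1.271, 0.469, -0.049, 1.532, 0.024, 1.141, -0.082], TCP at [0.218, 0.639, 0.231] pointing down, gripper open.
Joint ranges: [-2.59, 2.59], [-0.33, 1.99], [-1.39, 1.29], [0.1, 2.45], [-1.04, 4.18], [0.21, 1.99], [-2.66, 2.66]. Speed limits (rad/s): [2.57, 2.57, 3.14, 3.14, 3.14, 3.14, 3.14].

## Interface

Orientations are given as a unit quaternion [x, y, z, w].
In Python, from rig import readout, optics, bot, models gives the robot as it stands.
- The arm moves only by the tool arm_command, never from a script. Its argument "series" is a list of rows, each an object of numbers: "x", "y", "z": the shift along the world's x, y, z in cm; "twist": the turn about the world's z in rad. A call has 1 to 20 rows; each row is the pose to reach, as a shift and turn from the pose commanded when the call began; what a row does not reach only later rows make up. A row lasts 1/8 s, in which the tool goes at most 62.5 mm and 10.7 degrees, less where a joint would pass 70% of its speed; a pose out of reach is approached as far as the arm can. A call with a gripper value outside its range is refused whole. "jaw" is the gripper's target within -1 to 1 (shut at 1, half-way at 0, fully open at -1), set as the call begins (left out, the last holds). The fingers move at their own pace and stop on an object; the grip force is fixed at half the most. Time passes only in rows, so rows that repeat a pose let the fingers close. It gives the time, the measured TCP pose, the force and the opening at its end, in the units of the state.
- readout.get_state(): the state, without advancing time (a new reading comes with each control period).
- optics.camera(name): name is "scene" or "top" or "wrist"; returns a dict with "pixels" (400x640x3 uint8, red, green, blue), "range_z" (400x640 float32, m along the optical axis (not along the pixel's ray), 0 where there is no reading), "fx", "fy", "cx", "cy" (pixels), "k1" (the pictures are not rectified: a ray, as slopes to the right and down, at radius r is drawn at 1 + k1 r^2 times it, then the intrinsics apply), "extrinsics" (4x4, takes a point from camera to world coordinates); the wrist camera has in their place "tool_from_camera" (4x4, takes a point from camera to tool coordinates, whose origin is the TCP and whose axes are the flange's). Camera axes: x right, y down, z forward; pixel columns grow to the right and rows downward; lengths in m; the calibration is good to about 2 mm. A picture is of the moment at which its call begins: read the wrist's pose just before it.
- bot.hand_in(): hands the job in, once; it reports no verdict.
Trained networks look in a picture, given as the dict that the camera call returned (one of the last four; its "shot" number tells which), for a name from the list of things; names that differ only in an ending like _2 or _b are one class to them, and where a whole thing is asked for, a point or a joint stands for the part that bears it (a point fixed in the world has none). Each returns a list of dicts, best first, with "confidence" (0 to 1); they miss things now and then, are a little off and sometimes report something else, mostly with a low value. They report only what shows in the picture. A call takes as long as a camera call. They do not tell look-alikes from the thing itself.
- models.spot_in(picture, thing): "rect" ([left, top, width, height] in pixels, round what is visible of it).
- models.regions_of(picture, thing): "region" (400x640 bool, what is visible of it) and "rect" ([left, top, width, height] in pixels, round what is visible of it).
- models.mark_of(picture, thing): "centre" ([column, row] in pixels: a listed point, or the origin of a listed thing).
The state is a dict: "time": time; "qpos": joint angles; "joint_vel": joint speeds; "joint_torque": joint torques, N m; "position": TCP position; "orientation": TCP orientation; "contact_force": force on the tool from outside, world axes, zero at the start; "wrist_torque": the same for the moment, N m; "opening": opening from 0.0 (shut) to 1.0 (fully open).
Only numpy, scipy, OpenCV 4.12 (cv2) and the standard library are available. Lean on these libraries where they do the work, as an engineer would, in place of code of your own. Each camera call takes 0.05 s, during which the arm holds its last target. There are 200 camera calls.

## Task

Gather the three open, upturned empty glass jars onto the draining caddy: hang each mouth-down on its own peg, the tall jar on the long thin peg, the wide jar on the thick peg and the small jar on the short thin peg, each fully down with its rim flat on the sloping board and let go. Leave the two jars that have lids (they still hold plantlets) where they stand, and do not tip any jar over.

Things in the scene. Friction and masses are not known exactly. Their poses are not given: they have to be found in the camera images.
- tall_jar: open clear-glass jar without lid, standing mouth-down on the bench, round, outside diameter 56 mm, height 100 mm (the last 12 mm at the mouth form a neck 48 mm wide outside, 41 mm inside), inside depth 96 mm; the tallest one, about 180 g. Origin: centre of the mouth rim, at the bottom as it stands; z points up through the closed base (on top, greenish). Round: x, y mean nothing.
- wide_jar: open clear-glass jar without lid, standing mouth-down on the bench, round, outside diameter 68 mm, height 70 mm (the last 12 mm at the mouth form a neck 63 mm wide outside, 56 mm inside), inside depth 66 mm; the widest one, about 200 g. Origin: centre of the mouth rim, at the bottom as it stands; z points up through the closed base (on top, greenish). Round: x, y mean nothing.
- small_jar: open clear-glass jar without lid, standing mouth-down on the bench, round, outside diameter 46 mm, height 55 mm (the last 12 mm at the mouth form a neck 40 mm wide outside, 33 mm inside), inside depth 51 mm; the lowest and narrowest one, about 90 g. Origin: centre of the mouth rim, at the bottom as it stands; z points up through the closed base (on top, greenish). Round: x, y mean nothing.
- tall_peg: grey plastic draining peg, 14 mm thick, 70 mm long, the long thin one, for the tall jar, square on the middle of its white slatted board (90 x 92 mm). Board and peg lean 12 degrees, the tip towards the caddy's -x side. Origin: on the board's face at the peg's foot, 29 mm above the bench; z along the peg to its tip, y level along the caddy. A jar is home with its rim flat on the board, the peg inside it.
- wide_peg: grey plastic draining peg, 36 mm thick, 45 mm long, the thick one, for the wide jar, square on the middle of its white slatted board (90 x 92 mm). Board and peg lean 12 degrees, the tip towards the caddy's -x side. Origin: on the board's face at the peg's foot, 29 mm above the bench; z along the peg to its tip, y level along the caddy. A jar is home with its rim flat on the board, the peg inside it.
- small_peg: grey plastic draining peg, 14 mm thick, 35 mm long, the short thin one, for the small jar, square on the middle of its white slatted board (90 x 92 mm). Board and peg lean 12 degrees, the tip towards the caddy's -x side. Origin: on the board's face at the peg's foot, 29 mm above the bench; z along the peg to its tip, y level along the caddy. A jar is home with its rim flat on the board, the peg inside it.
- caddy: grey plastic draining caddy, an open tray 130 x 330 mm with walls 18 mm high and a small raised lip at each end, fixed to the bench, turned up to 12 degrees. Origin: centre of its underside; x across it (away from the robot), y along its length, z up. The three pegs stand in a row along y, 100 mm apart.
- lidded_wide_jar: look-alike to leave alone: the same glass as the wide jar (68 mm in diameter) but standing upright, with a steel screw lid 67 mm wide and plantlets inside, 73 mm high in all. Origin: centre of its underside, z up.
- lidded_small_jar: look-alike to leave alone: the same glass as the small jar (46 mm in diameter) but standing upright, with a steel screw lid 44 mm wide and plantlets inside, 58 mm high in all. Origin: centre of its underside, z up.
Not all that is in view belongs to the job. Leave any blue or yellow look-alike of the wide_jar alone. What is shaped like the tall_jar but blue is not meant.

How it is judged:
By the outcome, as a careful person would: the job done as asked, in the order asked, and still so for the second after the job is handed in, with the robot touching nothing.
It also fails if it takes over 88 s, if anything falls off the work surface, if the arm or the gripper's body presses on something with over 40 N, if the wrist force passes 120 N, or if a joint passes its speed limit or range.

## Working session

There is one attempt and no reset: what is moved stays moved. The work goes in short steps, Python scripts to look and compute and a tool call to move; the robot and the scene stay as the last step left them, time stands still between calls to the robot, and variables do not carry over. Pictures are saved under pics/ and viewed, on a budget of 14 in all, crops included, one or two more only if the job needs it, and the job is handed in when it is done.

Besides the shell and the picture viewer there is one more tool, called after "Request:" as a command line: name --argument value ..., lists and objects as JSON in quotes. arm_command: Moves the arm, as the interface text tells. Its arguments: {"type":"object","properties":{"series":{"type":"array","items":{"type":"object","properties":{"x":{"type":"number"},"y":{"type":"number"},"z":{"type":"number"},"twist":{"type":"number"}}}},"jaw":{"type":"number"}},"required":["series"]}

```bash
ls; mkdir -p pics; cat > h.py <<'E'
import numpy as np, cv2
from rig import readout, optics, bot, models
from scipy.spatial.transform import Rotation as R
def world(p,uv,depth=None,E=None):
    """pixel(s)->world with depth image or given depth"""
    E=p["extrinsics"] if E is None else E
    uv=np.atleast_2d(np.array(uv,float)); K=np.array([[p["fx"],0,p["cx"]],[0,p["fy"],p["cy"]],[0,0,1]])
    n=cv2.undistortPoints(uv.reshape(-1,1,2),K,np.array([p["k1"],0,0,0,0.])).reshape(-1,2)
    if depth is None: depth=p["range_z"][uv[:,1].round().astype(int),uv[:,0].round().astype(int)]
    c=np.c_[n,np.ones(len(n))]*np.reshape(depth,(-1,1))
    return c@E[:3,:3].T+E[:3,3]
def onplane(p,uv,z,E=None):
    E=p["extrinsics"] if E is None else E
    a=world(p,uv,1.0,E)-E[:3,3]
    return E[:3,3]+a*((z-E[2,3])/a[:,2:3])
def save(p,n): cv2.imwrite(f"pics/{n}.png",p["pixels"][:,:,::-1])
E
python3 - <<'E'
from h import *
for c in ("top","scene"):
    p=optics.camera(c); save(p,c+"0"); print(c,p["extrinsics"].round(3).tolist(),p["fx"],p["k1"])
    for t in ["tall_jar","wide_jar","small_jar","tall_peg","wide_peg","small_peg","caddy","lidded_wide_jar","lidded_small_jar"]:
        for m in models.mark_of(p,t): print(t,"mark",np.round(m["centre"],1),round(m["confidence"],2))
        for m in models.spot_in(p,t): print(t,"rect",np.round(m["rect"]),round(m["confidence"],2))
print(readout.get_state())
E
```

```text
pics
top [[0.028, -0.979, 0.204, 0.327], [-1.0, -0.028, 0.001, -0.042], [0.004, -0.204, -0.979, 0.982], [0.0, 0.0, 0.0, 1.0]] 372.84599780138865 0.028770208912962742
tall_jar mark [381.7 203.8] 0.66
tall_jar rect [376. 188.  25.  30.] 0.98
tall_jar rect [355. 220.  24.  27.] 0.84
tall_jar rect [167. 202.  28.  20.] 0.37
wide_jar mark [421.2 243.7] 0.95
wide_jar mark [396.4 289.8] 0.81
wide_jar mark [257.2 169.2] 0.73
wide_jar rect [452. 271.  40.  28.] 0.93
wide_jar rect [410. 228.  32.  28.] 0.7
wide_jar rect [381. 276.  32.  26.] 0.55
small_jar mark [238.9 241.2] 0.74
small_jar rect [227. 230.  22.  20.] 0.73
tall_peg mark [290.5 167.3] 0.58
tall_peg rect [271. 151.  38.  35.] 0.65
wide_peg mark [326.4 170.1] 0.88
wide_peg rect [309. 152.  38.  35.] 0.85
wide_peg rect [411. 229.  28.  28.] 0.59
small_peg mark [256.3 168.7] 0.83
small_peg rect [238. 152.  34.  33.] 0.9
small_peg rect [354. 224.  26.  24.] 0.71
caddy rect [224. 144. 130.  49.] 0.91
lidded_wide_jar mark [309.4 239.9] 0.63
lidded_wide_jar mark [185.3 214.7] 0.25
lidded_wide_jar rect [294. 222.  35.  30.] 0.57
lidded_sm
[... 1135 characters left out ...]
 1.9, 'qpos': array([-1.27090506,  0.46859113, -0.04859308,  1.53248348,  0.02409735,
        1.1410196 , -0.08230538]), 'joint_vel': array([-0.00033993,  0.0027399 ,  0.0031514 , -0.00031123, -0.00016921,
        0.00066718,  0.00214302]), 'joint_torque': array([-3.28214298e-05, -5.10153008e+01, -4.65990091e-02, -2.38007677e+01,
        1.08718750e-02,  9.51922375e-04, -9.04149630e-06]), 'position': array([0.21792329, 0.63887489, 0.23134783]), 'orientation': array([ 1.63657650e-01,  9.86517193e-01,  4.34608831e-05, -1.28859916e-05]), 'contact_force': array([-0.9409531 , -0.17421201,  0.29902238]), 'wrist_torque': array([-0.01989042, -0.02225233, -0.01556204]), 'opening': 0.9987893344974853}
```

```bash
python3 - <<'E'
import cv2
a=cv2.imread("pics/top0.png")[130:320,150:510]; cv2.imwrite("pics/top0c.png",cv2.resize(a,None,fx=2.2,fy=2.2,interpolation=cv2.INTER_CUBIC))
a=cv2.imread("pics/scene0.png")[130:290,180:480]; cv2.imwrite("pics/scene0c.png",cv2.resize(a,None,fx=2.6,fy=2.6,interpolation=cv2.INTER_CUBIC))
E
```

```text
(no output)
```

View pics/top0c.png

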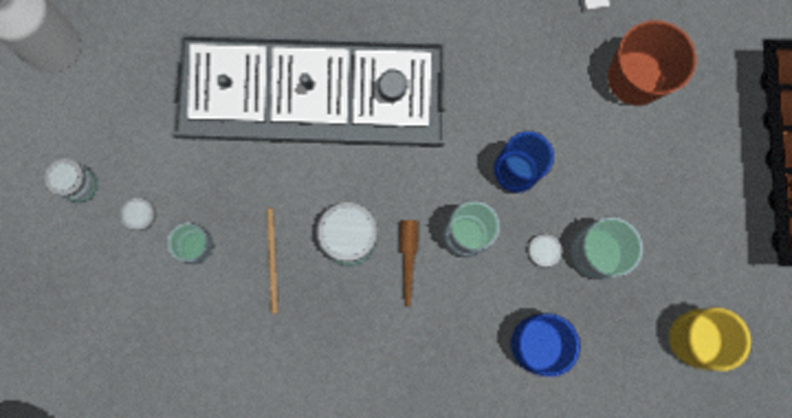

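View pics/scene0c.png

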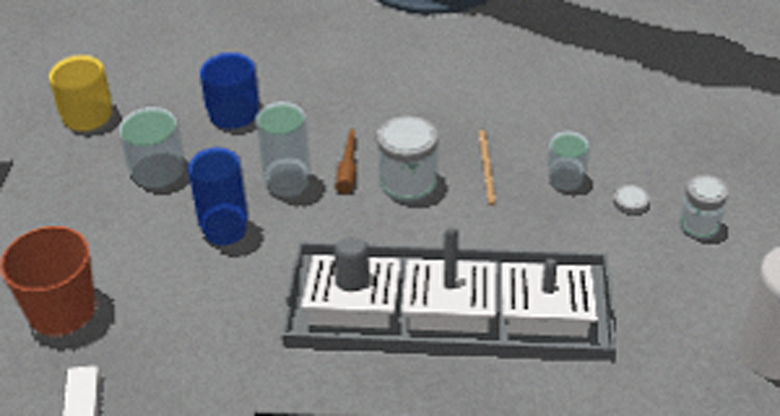

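Top crop: three clear jars with a greenish base on top. Tall is at full-picture px (365,233), wide at (428,242), small at (235,240). Look-alikes:
- lidded wide (307,235) and lidded small (180,210), both with steel lids
- blue tall-shaped (388,203)
- blue wide (397,287) and yellow wide (473,284)

The scene crop confirms these: only the three are clear, lidless and green-topped. Pegs on the caddy left to right in the top view are small, tall, wide. Next I measure their positions.

```bash
cat > m.py <<'E'
from h import *
def green(p):
    a=p["pixels"].astype(int); g=(a[...,1]-a[...,0]>14)&(a[...,1]-a[...,2]>3)
    n,l,s,c=cv2.connectedComponentsWithStats(g.astype(np.uint8)); return [(l==i,s[i],c[i]) for i in range(1,n) if s[i][4]>40]
E
python3 - <<'E'
from m import *
for c in ("top","scene"):
    p=optics.camera(c)
    for m,s,ctr in green(p):
        uv=np.argwhere(m)[:,::-1]; d=p["range_z"][m]; ok=d>0
        w=world(p,uv[ok],d[ok]) if ok.any() else np.zeros((1,3))
        bc=np.array([s[0]+(s[2]-1)/2,s[1]+(s[3]-1)/2])
        print(c,s,ctr.round(1),ok.mean().round(2),"depth",np.median(w,0).round(3),[onplane(p,ctr,h)[0,:2].round(4).tolist() for h in (.1,.07,.055)], "bbox",[onplane(p,bc,h)[0,:2].round(4).tolist() for h in (.1,.07,.055)])
    # caddy boards: bright pixels fit
    ys,xs=np.mgrid[140:200,215:360] if c=="top" else np.mgrid[215:275,280:425]
    uv=np.c_[xs.ravel(),ys.ravel()]; d=p["range_z"][uv[:,1],uv[:,0]]; w=world(p,uv,d)
    br=p["pixels"][uv[:,1],uv[:,0]].min(1)
    b=w[(br>150)&(d>0)]; r=cv2.minAreaRect(b[:,:2].astype(np.float32)*1000); print(c,"boards",len(b),r, np.percentile(b[:,2],[5,50,95]).round(3))
    A=np.c_[b,np.ones(len(b))]; 
    k=np.linalg.lstsq(np.c_[b[:,:2],np.ones(len(b))],b[:,2],rcond=None)[0]; print("plane",k.round(3))
    t=w[(w[:,2]>.05)&(w[:,2]<.12)&(d>0)]
    for s in t[np.argsort(t[:,1])][::6]: print("   hi",s.round(3))
E
```

```text
top [243  37  14  15  84] [249.1  44.3] 1.0 depth [0.955 0.166 0.084] [[0.9446, 0.1615], [0.9656, 0.1685], [0.9761, 0.1719]] bbox [[0.9456, 0.1606], [0.9667, 0.1675], [0.9772, 0.171]]
top [300  40  13  13  82] [306.4  46. ] 0.99 depth [0.957 0.01  0.084] [[0.945, 0.0105], [0.966, 0.0123], [0.9765, 0.0132]] bbox [[0.9448, 0.0116], [0.9659, 0.0134], [0.9764, 0.0143]]
top [226  56  13  15  84] [232.3  63.3] 1.0 depth [0.897 0.206 0.086] [[0.8882, 0.2018], [0.9072, 0.21], [0.9168, 0.2142]] bbox [[0.8889, 0.2026], [0.9081, 0.211], [0.9176, 0.2151]]
top [243  56  14  13  84] [250.2  61.5] 1.0 depth [0.906 0.158 0.084] [[0.8948, 0.1557], [0.9142, 0.1624], [0.9238, 0.1657]] bbox [[0.8934, 0.1574], [0.9127, 0.1641], [0.9223, 0.1675]]
top [340  60  13  14  73] [346.5  66.5] 1.0 depth [ 0.899 -0.096  0.084] [[0.8885, -0.0963], [0.9076, -0.0981], [0.9171, -0.099]] bbox [[0.8885, -0.0949], [0.9077, -0.0967], [0.9172, -0.0976]]
top [282  77  11   9  52] [287.2  80.7] 1.0 depth [0.856 0.059 0.08 ] [[0.8435, 0.0568], [0.861, 0.0601], [0.8698, 0.0618]] bbox [[0.8426, 0.0572], [0.8601, 0.0605], [0.868
[... 9230 characters left out ...]
5  0.056]
   hi [ 0.636 -0.044  0.065]
   hi [ 0.623 -0.043  0.074]
   hi [ 0.635 -0.042  0.067]
   hi [ 0.633 -0.04   0.05 ]
   hi [ 0.631 -0.04   0.067]
   hi [0.616 0.037 0.09 ]
   hi [0.624 0.038 0.075]
   hi [0.627 0.038 0.056]
   hi [0.623 0.04  0.085]
   hi [0.626 0.041 0.066]
   hi [0.635 0.041 0.053]
   hi [0.624 0.043 0.087]
   hi [0.628 0.043 0.069]
   hi [0.635 0.044 0.053]
   hi [0.622 0.045 0.085]
   hi [0.628 0.046 0.069]
   hi [0.633 0.046 0.051]
   hi [0.627 0.048 0.09 ]
   hi [0.629 0.048 0.07 ]
   hi [0.616 0.05  0.09 ]
   hi [0.622 0.051 0.074]
   hi [0.625 0.051 0.054]
   hi [0.629 0.14  0.052]
   hi [0.635 0.142 0.05 ]
   hi [0.633 0.145 0.052]
   hi [0.631 0.148 0.051]
```

Request:
arm_command --series '[{"x":5,"y":-6,"z":1,"twist":0.1},{"x":10,"y":-11,"z":1,"twist":0.2},{"x":14,"y":-16,"z":1,"twist":0.33},{"x":18,"y":-21,"z":1,"twist":0.33},{"x":22,"y":-27,"z":1,"twist":0.33},{"x":25,"y":-33,"z":1,"twist":0.33},{"x":28,"y":-39,"z":1,"twist":0.33},{"x":28,"y":-45,"z":1,"twist":0.33},{"x":27,"y":-51,"z":1,"twist":0.33},{"x":26,"y":-57,"z":1,"twist":0.33},{"x":25,"y":-63,"z":1,"twist":0.33},{"x":24.5,"y":-69,"z":1,"twist":0.33},{"x":24,"y":-74,"z":1,"twist":0.33},{"x":24,"y":-78.6,"z":1,"twist":0.33},{"x":24,"y":-78.6,"z":1,"twist":0.33},{"x":24,"y":-78.6,"z":1,"twist":0.33}]' --jaw -1

```text
time: 4.0
position: [0.458, -0.1468, 0.2413]
orientation: [-0.0, 1.0, 0.0, 0.0]
contact_force: [-0.6, 0.7, 0.2]
opening: 1.0
```

```bash
cat > w.py <<'E'
from m import *
def wrist(name):
    s=readout.get_state(); p=optics.camera("wrist"); T=np.eye(4); T[:3,:3]=R.from_quat(s["orientation"]).as_matrix(); T[:3,3]=s["position"]
    p["extrinsics"]=T@p["tool_from_camera"]; save(p,name); return s,p
def report(p,A=150):
    for m,st,ctr in green(p):
        if st[4]<A: continue
        uv=np.argwhere(m)[:,::-1]; d=p["range_z"][m]; w=world(p,uv[d>0],d[d>0]); z=np.median(w[:,2])
        c,r=cv2.minEnclosingCircle(w[abs(w[:,2]-z)<.006][:,:2].astype(np.float32)*1000)
        print(st,"med",np.median(w,0).round(4),"circle",np.round(c,1),round(r,1))
E
python3 - <<'E'
from w import *
s,p=wrist("w1"); print(s["time"],s["position"].round(4),s["orientation"].round(3),s["contact_force"].round(1)); print(p["extrinsics"].round(3).tolist()); report(p)
# lids of interest from top depth
p=optics.camera("top")
for n,(x0,x1,y0,y1) in dict(lidR=(385,412,232,256),lidL=(200,226,215,238),tool=(325,345,225,275)).items():
    ys,xs=np.mgrid[y0:y1,x0:x1]; uv=np.c_[xs.ravel(),ys.ravel()]; w=world(p,uv); a=p["pixels"][uv[:,1],uv[:,0]].astype(int)
    k=(a.min(1)>150) if n!="tool" else (a[:,0]-a[:,2]>40)
    print(n,k.sum(),w[k].min(0).round(3),w[k].max(0).round(3))
E
```

```text
4.0 [ 0.458  -0.1468  0.2413] [-0.  1.  0.  0.] [-0.6  0.7  0.2]
[[-0.001, 0.955, 0.298, 0.382], [1.0, 0.001, 0.0, -0.148], [-0.0, 0.298, -0.955, 0.386], [0.0, 0.0, 0.0, 1.0]]
[ 121  129   64   63 3100] med [ 0.438  -0.3046  0.0719] circle [ 438.6 -305.2] 31.1
[410 131  42  52 180] med [ 0.4307 -0.0383  0.0229] circle [439.1 -28.5] 26.7
[ 604  135   35   38 1034] med [0.4321 0.1676 0.0565] circle [432.4 168.2] 19.7
[ 287  156   57   55 2427] med [ 0.4531 -0.1488  0.1017] circle [ 453.8 -148.8] 25.1Traceback (most recent call last):
  File "<stdin>", line 8, in <module>
    return umr_minimum(a, axis, None, out, keepdims, initial, where)
ValueError: zero-size array to reduction operation minimum which has no identity
```

Request:
arm_command --series '[{"x":-0.4,"y":-0.15,"z":-5},{"x":-0.4,"y":-0.15,"z":-10},{"x":-0.4,"y":-0.15,"z":-15},{"x":-0.4,"y":-0.15,"z":-20},{"x":-0.4,"y":-0.15,"z":-20},{"x":-0.4,"y":-0.15,"z":-20}]'

```text
invalid input
```

Request:
arm_command --series '[{"z":0},{"z":0},{"z":0},{"z":0},{"z":0},{"z":0},{"z":0},{"z":0}]' --jaw 1

```text
invalid input
```

```bash
python3 - <<'E'
from w import *
p=optics.camera("scene"); a=p["pixels"][110:250,190:420,::-1]; cv2.imwrite("pics/s1.png",cv2.resize(a,None,fx=3,fy=3,interpolation=cv2.INTER_CUBIC))
s,p=wrist("w2"); print(readout.get_state()["opening"]*85, s["time"])
E
```

```text
85.15863537077105 4.15
```

View pics/s1.png

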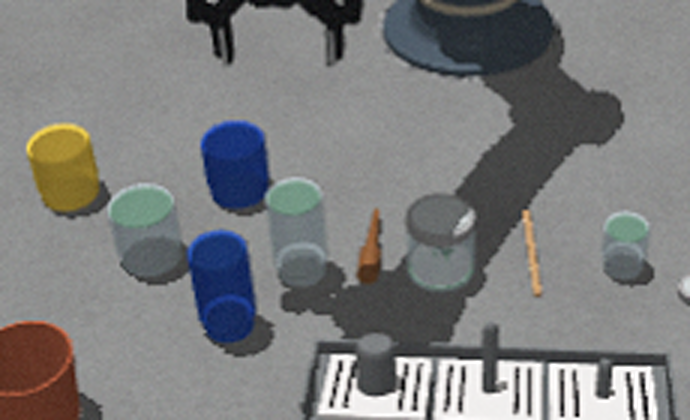

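View pics/w1.png

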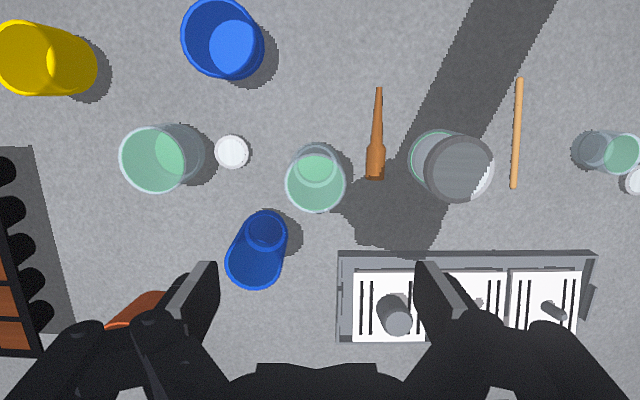

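View: the tall jar (w1 px 315,180) sits between the open fingers' lines. The blue one (255,250) stands clear. The moves were refused because rows lack keys, so I resend with all of them.

Request:
arm_command --series '[{"x":-0.4,"y":-0.15,"z":-5,"twist":0},{"x":-0.4,"y":-0.15,"z":-10,"twist":0},{"x":-0.4,"y":-0.15,"z":-15,"twist":0},{"x":-0.4,"y":-0.15,"z":-20,"twist":0},{"x":-0.4,"y":-0.15,"z":-20,"twist":0},{"x":-0.4,"y":-0.15,"z":-20,"twist":0}]' --jaw -1

```text
time: 4.95
position: [0.4552, -0.1485, 0.0427]
orientation: [-0.001, 1.0, -0.0, 0.001]
contact_force: [0.2, 0.6, -0.5]
opening: 1.002
```

Request:
arm_command --series '[{"x":0,"y":0,"z":0,"twist":0},{"x":0,"y":0,"z":0,"twist":0},{"x":0,"y":0,"z":0,"twist":0},{"x":0,"y":0,"z":0,"twist":0},{"x":0,"y":0,"z":0,"twist":0},{"x":0,"y":0,"z":0,"twist":0}]' --jaw 1

```text
time: 5.7
position: [0.4553, -0.1487, 0.0432]
orientation: [-0.001, 1.0, 0.0, 0.002]
contact_force: [-0.4, 1.0, 7.5]
opening: 0.635
```

```bash
python3 - <<'E'
from w import *
s,p=wrist("w2"); report(p); print(s["opening"]*85, s["time"],s["contact_force"])
p=optics.camera("scene"); a=p["pixels"][110:250,190:420,::-1]; cv2.imwrite("pics/s2.png",cv2.resize(a,None,fx=3,fy=3,interpolation=cv2.INTER_CUBIC))
E
```

```text
[501 170  90  97 677] med [ 0.4307 -0.0391  0.0143] circle [438.8 -27.2] 27.3
[  0 225  18  82 973] med [ 0.4445 -0.2763  0.0714] circle [ 444.4 -280.9] 19.1
[  240   272   153   101 11343] med [ 0.4443 -0.1492  0.1017] circle [ 450.5 -149.8] 23.9
53.97087492554647 5.7 [-0.44115614  0.9960348   7.45278026]
```

View pics/s2.png

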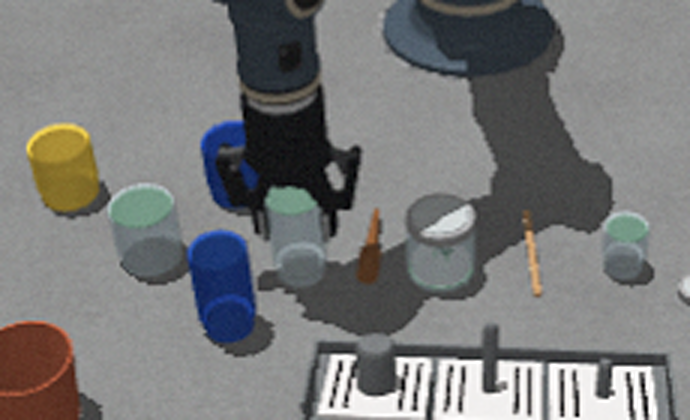

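Request:
arm_command --series '[{"x":0,"y":0,"z":3,"twist":0},{"x":0,"y":0,"z":7,"twist":0},{"x":0,"y":0,"z":11,"twist":0},{"x":0,"y":0,"z":14,"twist":0},{"x":1.5,"y":2,"z":14,"twist":0},{"x":4,"y":4.5,"z":14,"twist":0},{"x":7,"y":8,"z":14,"twist":0},{"x":10,"y":11.5,"z":14,"twist":0},{"x":13,"y":15,"z":14,"twist":0},{"x":15.5,"y":17.5,"z":14,"twist":0},{"x":17,"y":19.3,"z":14,"twist":0},{"x":17,"y":19.3,"z":14,"twist":0},{"x":17,"y":19.3,"z":14,"twist":0}]' --jaw 1

```text
time: 7.42
position: [0.623, 0.043, 0.1815]
orientation: [0.0, 1.0, -0.0, -0.0]
contact_force: [0.1, 0.5, -2.5]
opening: 0.631
```

```bash
python3 - <<'E'
from w import *
s,p=wrist("w3"); report(p,800); print(s["position"],s["opening"]*85, s["time"],s["contact_force"])
p=optics.camera("scene"); a=p["pixels"][90:280,230:430,::-1]; a=cv2.resize(a,None,fx=2,fy=2,interpolation=cv2.INTER_CUBIC)
q=optics.camera("top");b=q["pixels"][100:290,220:420,::-1];b=cv2.resize(b,None,fx=2,fy=2,interpolation=cv2.INTER_CUBIC)
cv2.imwrite("pics/s3.png",np.hstack([a,b]))
E
```

```text
[  240   272   153   100 11765] med [0.6128 0.042  0.2399] circle [618.9  41.9] 24.0
[0.62304054 0.04304382 0.18148628] 53.64715177890019 7.425 [ 0.05410461  0.50820815 -2.47643818]
```

View pics/s3.png

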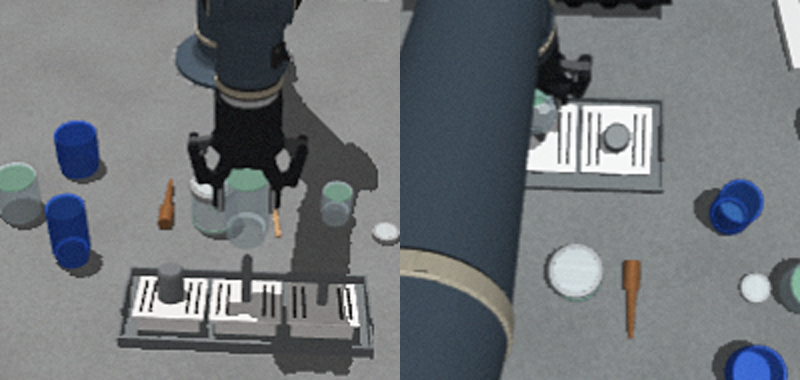

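The jar hangs straight over the long thin peg. I lower it.

Request:
arm_command --series '[{"x":0.2,"y":0.1,"z":-2,"twist":0},{"x":0.2,"y":0.1,"z":-4,"twist":0},{"x":0.2,"y":0.1,"z":-6,"twist":0},{"x":0.2,"y":0.1,"z":-8,"twist":0},{"x":0.2,"y":0.1,"z":-9.5,"twist":0},{"x":0.2,"y":0.1,"z":-10.2,"twist":0},{"x":0.2,"y":0.1,"z":-10.2,"twist":0}]' --jaw 1

```text
time: 8.45
position: [0.6257, 0.0453, 0.0788]
orientation: [-0.001, 1.0, -0.0, -0.0]
contact_force: [-1.2, -0.2, -0.8]
opening: 0.629
```

Request:
arm_command --series '[{"x":0,"y":0,"z":-0.3,"twist":0},{"x":0,"y":0,"z":-0.5,"twist":0},{"x":0,"y":0,"z":-0.7,"twist":0},{"x":0,"y":0,"z":-0.7,"twist":0}]' --jaw 1

```text
time: 8.95
position: [0.6269, 0.0454, 0.0757]
orientation: [-0.0, 1.0, 0.001, 0.001]
contact_force: [-5.5, -0.2, 14.7]
opening: 0.63
```

```bash
python3 - <<'E'
from w import *
s,p=wrist("w4"); report(p,800); print(s["position"],s["opening"]*85, s["time"],s["contact_force"])
E
```

```text
[  240   271   153   101 11787] med [0.6164 0.0442 0.1342] circle [622.4  43.9] 24.2
[0.62689648 0.04537635 0.0757238 ] 53.55500117915465 8.95 [-5.47210639 -0.19359886 14.71893446]
```

Request:
arm_command --series '[{"x":-0.1,"y":0,"z":0.4,"twist":0},{"x":-0.1,"y":0,"z":0.4,"twist":0}]' --jaw 1

```text
time: 9.25
position: [0.6251, 0.0454, 0.0767]
orientation: [-0.001, 1.0, 0.0, 0.0]
contact_force: [0.3, -0.2, -2.3]
opening: 0.635
```

Request:
arm_command --series '[{"x":0,"y":0,"z":0,"twist":0},{"x":0,"y":0,"z":0,"twist":0},{"x":0,"y":0,"z":0,"twist":0},{"x":0,"y":0,"z":0,"twist":0},{"x":0,"y":0,"z":0,"twist":0},{"x":0,"y":0,"z":0,"twist":0}]' --jaw -1

```text
time: 10.0
position: [0.6249, 0.0454, 0.0763]
orientation: [-0.001, 1.0, 0.0, -0.0]
contact_force: [-0.8, 0.5, -0.1]
opening: 0.998
```

```bash
python3 - <<'E'
from w import *
s,p=wrist("w5"); report(p,800); print(s["position"],s["opening"]*85, s["time"],s["contact_force"])
p=optics.camera("scene"); a=p["pixels"][90:280,230:430,::-1]; a=cv2.resize(a,None,fx=2.5,fy=2.5,interpolation=cv2.INTER_CUBIC)
cv2.imwrite("pics/s5.png",a)
E
```

```text
[  233   158   157   157 19354] med [0.589  0.0427 0.1265] circle [589.6  42.5] 24.3
[0.62493185 0.0453552  0.076323  ] 84.78872489484898 10.0 [-0.81683005  0.50431387 -0.14764167]
```

View pics/s5.png

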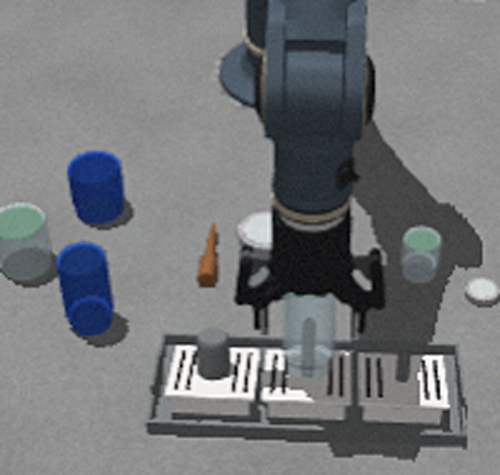

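```bash
cat >> w.py <<'E'
def tilt(p,A=800,near=None):
    for m,st,ctr in green(p):
        if st[4]<A: continue
        m=cv2.erode(m.astype(np.uint8),np.ones((5,5)))>0
        uv=np.argwhere(m)[:,::-1]; d=p["range_z"][m]; w=world(p,uv[d>0],d[d>0]); c=np.median(w,0)
        w=w[abs(w[:,2]-c[2])<.02]; k=np.linalg.lstsq(np.c_[w[:,:2]-c[:2],np.ones(len(w))],w[:,2],rcond=None)[0]
        print(c.round(4),"slope x,y deg",np.degrees(np.arctan(k[:2])).round(1), "n",len(w))
E
python3 - <<'E'
from w import *
s,p=wrist("w6"); print(s["time"]); tilt(p); report(p)
E
```

```text
10.1
[0.5936 0.0439 0.1268] slope x,y deg [17.2  0.5] n 17542
[  238   173   155   155 18830] med [0.5936 0.0439 0.1268] circle [594.4  43.9] 24.1
```

View pics/w6.png

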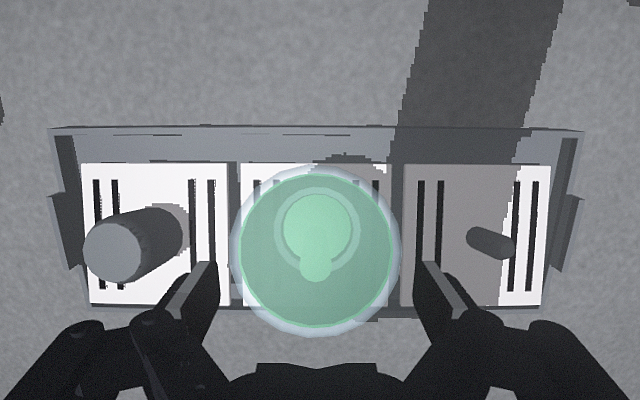

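View: jar on the peg between the open fingers, base disc at (315,250) and still rocking (17°, moving back). I raise straight up and re-measure.

Request:
arm_command --series '[{"x":0,"y":0,"z":0,"twist":0},{"x":0,"y":0,"z":2,"twist":0},{"x":0,"y":0,"z":5,"twist":0},{"x":0,"y":0,"z":9,"twist":0},{"x":0,"y":0,"z":12,"twist":0},{"x":0,"y":0,"z":12,"twist":0}]' --jaw -1

```text
time: 10.9
position: [0.627, 0.0453, 0.2008]
orientation: [-0.0, 1.0, 0.001, 0.004]
contact_force: [-0.0, 0.8, -0.7]
opening: 1.0
```

```bash
python3 - <<'E'
from w import *
s,p=wrist("w7"); print(s["time"],s["position"]); tilt(p); report(p)
# refine pegs: dark blobs tips from wrist depth
H,W=p["range_z"].shape; ys,xs=np.mgrid[0:H:2,0:W:2]; uv=np.c_[xs.ravel(),ys.ravel()]; w=world(p,uv)
for n,y,zt in (("wide",-.056,.065),("small",.144,.055)):
    k=(abs(w[:,1]-y)<.03)&(abs(w[:,0]-.63)<.04)&(w[:,2]>zt)&(w[:,2]<.085); t=w[k]; print(n,len(t),t.mean(0).round(4) if len(t) else "",t.min(0),t.max(0))
a=p["pixels"][uv[:,1],uv[:,0]]; b=w[(a.min(1)>130)&(abs(w[:,0]-.63)<.07)&(w[:,1]>-.11)&(w[:,1]<.2)&(w[:,2]<.05)]
print(cv2.minAreaRect(b[:,:2].astype(np.float32)*1000))
E
```

```text
10.9 [0.62703283 0.04529868 0.20084202]
[0.6034 0.0448 0.1273] slope x,y deg [12.  -0.1] n 3652
[229   0  55  15 176] med [ 0.4799 -0.0066  0.0253] circle [474.5  -3.9] 19.1
[577  29  27  44 192] med [0.5061 0.2979 0.0133] circle [505.4 304.3] 19.2
[ 280  143   74   73 4236] med [0.6034 0.0448 0.1273] circle [603.7  44.5] 24.7
wide 343 [ 0.6206 -0.0537  0.0738] [ 0.60487251 -0.07062288  0.0651463 ] [ 0.63878635 -0.0385006   0.07902331]
small 51 [0.624  0.1419 0.0622] [0.61872954 0.13685677 0.05542924] [0.63099493 0.14975085 0.06664321]
((627.5049438476562, 44.889137268066406), (309.7610778808594, 134.97715759277344), 89.9903793334961)
```

Request:
arm_command --series '[{"x":-2.5,"y":-4.5,"z":1,"twist":0},{"x":-5,"y":-9.5,"z":1,"twist":0},{"x":-8,"y":-14.5,"z":1,"twist":0},{"x":-11,"y":-20,"z":1,"twist":0},{"x":-13.5,"y":-25,"z":1,"twist":0},{"x":-16,"y":-30,"z":0,"twist":0},{"x":-18,"y":-33.5,"z":0,"twist":0},{"x":-18.8,"y":-35,"z":0,"twist":0},{"x":-18.8,"y":-35,"z":0,"twist":0},{"x":-18.8,"y":-35,"z":0,"twist":0}]' --jaw -1

```text
time: 12.2
position: [0.4381, -0.3027, 0.1961]
orientation: [-0.002, 1.0, 0.001, -0.0]
contact_force: [0.0, 0.1, -0.0]
opening: 1.006
```

```bash
python3 - <<'E'
from w import *
s,p=wrist("w8"); print(s["time"],s["position"]); report(p,800)
H,W=p["range_z"].shape; ys,xs=np.mgrid[0:H,0:W]; uv=np.c_[xs.ravel(),ys.ravel()]; a=p["pixels"][uv[:,1],uv[:,0]]; w=world(p,uv)
b=w[(a.min(1)>200)&(abs(w[:,1]+.235)<.04)&(abs(w[:,0]-.44)<.05)]; print("lid",len(b),b.min(0),b.max(0))
E
```

```text
12.2 [ 0.43813843 -0.30271611  0.19607011]
[ 276  157   73   71 4054] med [ 0.4373 -0.3071  0.0717] circle [ 438.4 -306.9] 30.8
lid 635 [ 0.42054031 -0.26234672  0.01073473] [ 0.44397132 -0.22506511  0.27923161]
```

View pics/w8.png

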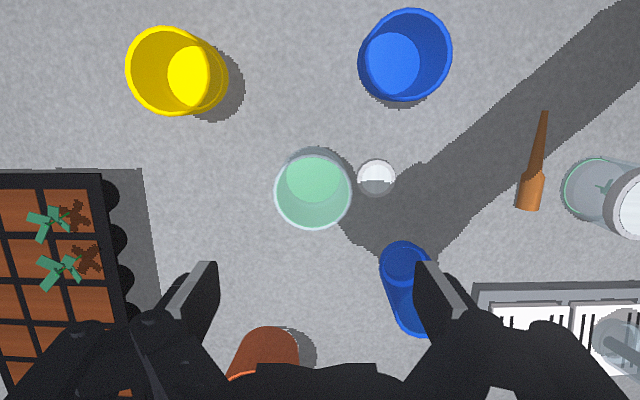

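View: wide jar base disc at (313,188), loose lid beside it at (376,178). The lid top is only 11 mm high, so I grip a bit higher, with the fingertips at z≈22 mm or more.

Request:
arm_command --series '[{"x":0,"y":-0.3,"z":-5,"twist":0},{"x":0,"y":-0.3,"z":-9,"twist":0},{"x":0,"y":-0.3,"z":-13,"twist":0},{"x":0,"y":-0.3,"z":-16,"twist":0},{"x":0,"y":-0.3,"z":-17.4,"twist":0},{"x":0,"y":-0.3,"z":-17.4,"twist":0}]' --jaw -1

```text
time: 13.0
position: [0.4372, -0.3067, 0.0219]
orientation: [-0.001, 1.0, 0.001, -0.001]
contact_force: [0.2, -0.2, 0.5]
opening: 0.996
```

Request:
arm_command --series '[{"x":0,"y":0,"z":0,"twist":0},{"x":0,"y":0,"z":0,"twist":0},{"x":0,"y":0,"z":0,"twist":0},{"x":0,"y":0,"z":0,"twist":0},{"x":0,"y":0,"z":0,"twist":0},{"x":0,"y":0,"z":0,"twist":0}]' --jaw 1

```text
time: 13.75
position: [0.438, -0.3077, 0.024]
orientation: [-0.001, 1.0, -0.0, 0.001]
contact_force: [-0.9, 2.5, 6.8]
opening: 0.794
```

Request:
arm_command --series '[{"x":0,"y":0,"z":3,"twist":0},{"x":0,"y":0,"z":7,"twist":0},{"x":0,"y":0,"z":11,"twist":0},{"x":0,"y":0,"z":13,"twist":0},{"x":2,"y":3,"z":13,"twist":0},{"x":5,"y":6.5,"z":13,"twist":0},{"x":8,"y":10.5,"z":13,"twist":0},{"x":11,"y":14.5,"z":13,"twist":0},{"x":14,"y":18.5,"z":13,"twist":0},{"x":17,"y":22.5,"z":13,"twist":0},{"x":18.5,"y":24.5,"z":13,"twist":0},{"x":19.1,"y":25.3,"z":13,"twist":0},{"x":19.1,"y":25.3,"z":13,"twist":0},{"x":19.1,"y":25.3,"z":13,"twist":0}]' --jaw 1

```text
time: 15.5
position: [0.6269, -0.0571, 0.1524]
orientation: [0.001, 1.0, -0.001, -0.0]
contact_force: [-0.7, -0.7, -2.3]
opening: 0.795
```

```bash
python3 - <<'E'
from w import *
s,p=wrist("w9"); report(p,800); tilt(p); print(s["position"],s["opening"]*85, s["time"],s["contact_force"])
p=optics.camera("scene"); a=p["pixels"][90:280,230:430,::-1]; a=cv2.resize(a,None,fx=2.5,fy=2.5,interpolation=cv2.INTER_CUBIC); cv2.imwrite("pics/s9.png",a)
E
```

```text
[ 458  156   88   90 6201] med [0.6029 0.0417 0.1271] circle [602.6  42.3] 24.8
[  230   245   173   124 17305] med [ 0.6196 -0.0581  0.2001] circle [625.5 -58.1] 30.2
[0.6029 0.0417 0.1271] slope x,y deg [12.1 -0.2] n 5485
[ 0.6196 -0.0581  0.2001] slope x,y deg [-0.1 -0.1] n 16019
[ 0.62688661 -0.05707496  0.1524145 ] 67.5910303027866 15.5 [-0.71893915 -0.67488619 -2.3140374 ]
```

View pics/s9.png

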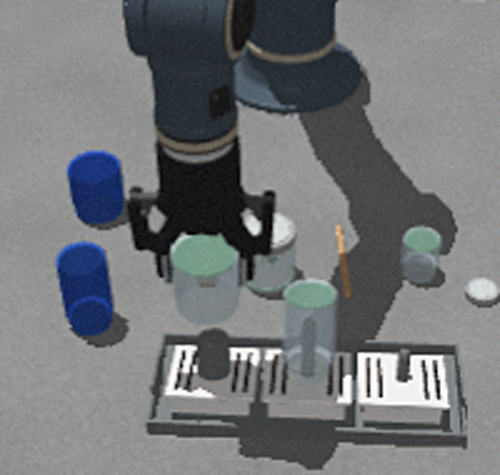

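Scene view: wide jar held level above the thick peg, tall jar home (12.1° tilt). I lower it.

Request:
arm_command --series '[{"x":0.2,"y":0.2,"z":-2,"twist":0},{"x":0.2,"y":0.2,"z":-4,"twist":0},{"x":0.2,"y":0.2,"z":-6,"twist":0},{"x":0.2,"y":0.2,"z":-7.5,"twist":0},{"x":0.2,"y":0.2,"z":-8.6,"twist":0},{"x":0.2,"y":0.2,"z":-8.8,"twist":0},{"x":0.2,"y":0.2,"z":-8.8,"twist":0}]' --jaw 1

```text
time: 16.48
position: [0.6303, -0.0527, 0.0646]
orientation: [-0.001, 1.0, -0.0, 0.0]
contact_force: [0.8, -0.2, -1.9]
opening: 0.79
```

Request:
arm_command --series '[{"x":0,"y":0,"z":-0.3,"twist":0},{"x":0,"y":0,"z":-0.6,"twist":0},{"x":0,"y":0,"z":-0.6,"twist":0}]' --jaw 1

```text
time: 16.85
position: [0.6305, -0.0527, 0.0597]
orientation: [-0.001, 1.0, 0.0, 0.001]
contact_force: [-1.8, 0.2, 5.3]
opening: 0.792
```

Request:
arm_command --series '[{"x":0,"y":0,"z":0,"twist":0},{"x":0,"y":0,"z":0,"twist":0},{"x":0,"y":0,"z":0,"twist":0},{"x":0,"y":0,"z":0,"twist":0},{"x":0,"y":0,"z":0,"twist":0},{"x":0,"y":0,"z":0,"twist":0},{"x":0,"y":0,"z":0,"twist":0},{"x":0,"y":0,"z":2,"twist":0},{"x":0,"y":0,"z":5,"twist":0},{"x":0,"y":0,"z":9,"twist":0},{"x":0,"y":0,"z":13,"twist":0},{"x":0,"y":0,"z":14,"twist":0},{"x":0,"y":0,"z":14,"twist":0}]' --jaw -1

```text
time: 18.48
position: [0.6301, -0.0526, 0.1994]
orientation: [-0.001, 1.0, 0.0, 0.001]
contact_force: [0.4, 0.3, 0.1]
opening: 0.998
```

```bash
python3 - <<'E'
from w import *
s,p=wrist("w10"); print(s["time"],s["position"],s["contact_force"]); tilt(p); report(p,800)
E
```

```text
18.475 [ 0.63013092 -0.05260791  0.19943042] [0.41881405 0.28247111 0.0824277 ]
[0.6034 0.0424 0.1272] slope x,y deg [12.1 -0.2] n 3577
[ 0.6165 -0.0546  0.0996] slope x,y deg [12.  -0.1] n 4482
[ 424  140   72   73 4156] med [0.6034 0.0424 0.1272] circle [603.5  42.5] 24.6
[ 275  144   81   81 5140] med [ 0.6165 -0.0546  0.0996] circle [617.  -54.7] 30.5
```

Request:
arm_command --series '[{"x":-3,"y":3,"z":0,"twist":0},{"x":-6.5,"y":7,"z":0,"twist":0},{"x":-10,"y":11,"z":0,"twist":0},{"x":-13.5,"y":15,"z":0,"twist":0},{"x":-17,"y":19,"z":0,"twist":0},{"x":-19,"y":21.5,"z":0,"twist":0},{"x":-19.8,"y":22.3,"z":0,"twist":0},{"x":-19.8,"y":22.3,"z":0,"twist":0},{"x":-19.8,"y":22.3,"z":0,"twist":0}]' --jaw -1

```text
time: 19.65
position: [0.4328, 0.169, 0.1981]
orientation: [0.001, 1.0, -0.0, -0.0]
contact_force: [0.6, 0.0, 0.5]
opening: 1.003
```

```bash
python3 - <<'E'
from w import *
s,p=wrist("w11"); print(s["time"],s["position"]); report(p,800); tilt(p)
H,W=p["range_z"].shape; ys,xs=np.mgrid[0:H,0:W]; uv=np.c_[xs.ravel(),ys.ravel()]; a=p["pixels"][uv[:,1],uv[:,0]]; w=world(p,uv)
k=(a.min(1)>170)&(abs(w[:,1]-.235)<.04)&(abs(w[:,0]-.45)<.06)&(w[:,2]<.03); b=w[k]; print("lid",len(b),b.min(0),b.max(0),uv[k].mean(0))
E
```

```text
19.65 [0.43279637 0.16897667 0.19808624]
[ 299  165   45   44 1532] med [0.4313 0.172  0.0568] circle [431.9 172. ] 19.9
[0.4313 0.172  0.0568] slope x,y deg [-0.2 -0. ] n 1188
lid 6 [0.39742291 0.19590059 0.00133876] [0.50711267 0.2711475  0.00351654] [361.66666667 221.16666667]
```

View pics/w11.png

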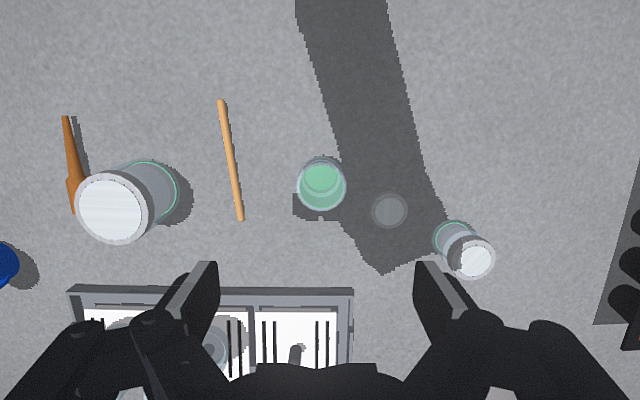

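View: small jar (321,185), shadowed loose lid at (389,211) about 80 mm away, lidded small jar at (465,250) clear. I approach with the jaw partly closed.

Request:
arm_command --series '[{"x":-0.05,"y":0.25,"z":-5,"twist":0},{"x":-0.05,"y":0.25,"z":-9,"twist":0},{"x":-0.05,"y":0.25,"z":-13,"twist":0},{"x":-0.05,"y":0.25,"z":-16.5,"twist":0},{"x":-0.05,"y":0.25,"z":-18.2,"twist":0},{"x":-0.05,"y":0.25,"z":-18.2,"twist":0}]' --jaw -0.6

```text
time: 20.45
position: [0.4313, 0.1715, 0.0151]
orientation: [0.0, 1.0, -0.001, -0.001]
contact_force: [-0.3, 0.6, 0.8]
opening: 0.798
```

Request:
arm_command --series '[{"x":0,"y":0,"z":0,"twist":0},{"x":0,"y":0,"z":0,"twist":0},{"x":0,"y":0,"z":0,"twist":0},{"x":0,"y":0,"z":0,"twist":0},{"x":0,"y":0,"z":0,"twist":0},{"x":0,"y":0,"z":0,"twist":0}]' --jaw 1

```text
time: 21.2
position: [0.4324, 0.1729, 0.0174]
orientation: [-0.0, 1.0, 0.0, 0.001]
contact_force: [-0.0, -1.7, 6.9]
opening: 0.515
```

Request:
arm_command --series '[{"x":0,"y":0,"z":3,"twist":0},{"x":0,"y":0,"z":7,"twist":0},{"x":0,"y":0,"z":11,"twist":0},{"x":3,"y":-0.5,"z":11,"twist":0},{"x":7,"y":-1,"z":11,"twist":0},{"x":11,"y":-1.6,"z":11,"twist":0},{"x":15,"y":-2.2,"z":11,"twist":0},{"x":18,"y":-2.6,"z":11,"twist":0},{"x":19.6,"y":-2.8,"z":11,"twist":0},{"x":19.6,"y":-2.8,"z":11,"twist":0},{"x":19.6,"y":-2.8,"z":11,"twist":0}]' --jaw 1

```text
time: 22.58
position: [0.6262, 0.1452, 0.126]
orientation: [-0.001, 1.0, 0.0, -0.001]
contact_force: [-0.1, -0.3, -1.4]
opening: 0.514
```

```bash
python3 - <<'E'
from w import *
s,p=wrist("w12"); report(p,800); tilt(p); print(s["position"],s["opening"]*85, s["time"],s["contact_force"])
p=optics.camera("scene"); a=p["pixels"][90:280,230:430,::-1]; a=cv2.resize(a,None,fx=2.5,fy=2.5,interpolation=cv2.INTER_CUBIC); cv2.imwrite("pics/s12.png",a)
E
```

```text
[  59  166  101  104 8163] med [0.6026 0.0477 0.1272] circle [602.9  46.9] 24.8
[   0  177   31   95 2117] med [ 0.6178 -0.031   0.0997] circle [618.  -37.7] 27.0
[ 264  260  105   91 7431] med [0.6225 0.1441 0.1654] circle [623.8 144.1] 19.6
[0.6026 0.0477 0.1273] slope x,y deg [12.1  0. ] n 7326
[ 0.6178 -0.0316  0.0998] slope x,y deg [12.2 -0.5] n 1800
[0.6225 0.1441 0.1654] slope x,y deg [-0.1  0.5] n 6627
[0.62619619 0.1451874  0.12604013] 43.721896597789424 22.575 [-0.05513855 -0.2536115  -1.44582155]
```

View pics/s12.png

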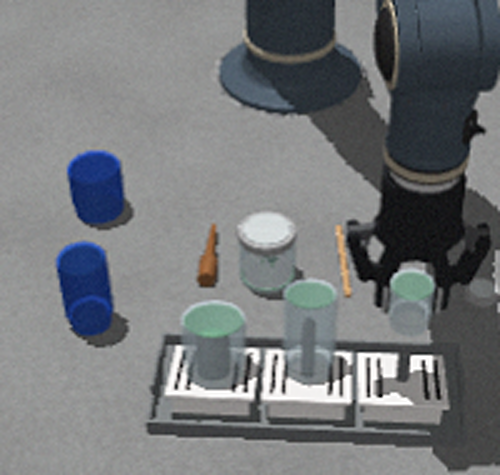

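Scene view: small jar (410,300 in the crop) is held upright over the short peg, with the other two home. I lower it.

Request:
arm_command --series '[{"x":0.2,"y":0,"z":-2,"twist":0},{"x":0.2,"y":0,"z":-4,"twist":0},{"x":0.2,"y":0,"z":-6,"twist":0},{"x":0.2,"y":0,"z":-7,"twist":0},{"x":0.2,"y":0,"z":-7.1,"twist":0},{"x":0.2,"y":0,"z":-7.1,"twist":0}]' --jaw 1

```text
time: 23.42
position: [0.6299, 0.1449, 0.0557]
orientation: [-0.001, 1.0, 0.0, 0.0]
contact_force: [-0.2, 0.7, -1.7]
opening: 0.513
```

Request:
arm_command --series '[{"x":0,"y":0,"z":-0.3,"twist":0},{"x":0,"y":0,"z":-0.5,"twist":0},{"x":0,"y":0,"z":-0.5,"twist":0}]' --jaw 1

```text
time: 23.8
position: [0.6295, 0.145, 0.0505]
orientation: [-0.001, 1.0, 0.0, 0.0]
contact_force: [-0.5, -0.5, -1.7]
opening: 0.516
```

Request:
arm_command --series '[{"x":0,"y":0,"z":-0.15,"twist":0},{"x":0,"y":0,"z":-0.15,"twist":0}]' --jaw 1

```text
time: 24.05
position: [0.6296, 0.145, 0.0501]
orientation: [-0.001, 1.0, 0.0, 0.0]
contact_force: [-2.9, -0.6, 5.6]
opening: 0.515
```

Request:
arm_command --series '[{"x":0,"y":0,"z":0,"twist":0},{"x":0,"y":0,"z":0,"twist":0},{"x":0,"y":0,"z":0,"twist":0},{"x":0,"y":0,"z":0,"twist":0},{"x":0,"y":0,"z":0,"twist":0},{"x":0,"y":0,"z":0,"twist":0},{"x":0,"y":0,"z":0,"twist":0},{"x":0,"y":0,"z":2,"twist":0},{"x":0,"y":0,"z":5,"twist":0},{"x":0,"y":0,"z":9,"twist":0},{"x":0,"y":0,"z":13,"twist":0},{"x":0,"y":0,"z":17,"twist":0},{"x":0,"y":0,"z":17,"twist":0}]' --jaw -0.8

```text
time: 25.68
position: [0.6319, 0.1451, 0.2245]
orientation: [-0.0, 1.0, 0.001, 0.005]
contact_force: [0.8, -0.1, -0.2]
opening: 0.898
```

```bash
python3 - <<'E'
from w import *
s,p=wrist("w13"); print(s["time"],s["position"],s["contact_force"]); tilt(p); report(p,800)
a=p["pixels"][:,:,::-1]; b=optics.camera("scene")["pixels"][190:290,260:440,::-1]; b=cv2.resize(b,(640,356),interpolation=cv2.INTER_CUBIC)
v=np.vstack([a,b]); cv2.imwrite("pics/f.png",cv2.resize(v,None,fx=.79,fy=.79))
E
```

```text
25.675 [0.6318898  0.14507992 0.2245492 ] [ 0.84629827 -0.10181137 -0.19455692]
[0.5963 0.1451 0.0841] slope x,y deg [37.  -0.9] n 1162
[0.6036 0.0462 0.1274] slope x,y deg [12. -0.] n 2930
[ 0.6167 -0.0513  0.0997] slope x,y deg [12.1  0.1] n 3384
[ 294  126   47   41 1503] med [0.5963 0.1451 0.0841] circle [595.8 145.1] 19.7
[ 151  132   66   67 3454] med [0.6036 0.0462 0.1273] circle [603.7  46. ] 24.7
[  50  139   69   72 3944] med [ 0.6167 -0.0513  0.0997] circle [616.8 -52.5] 31.2
```

View pics/f.png

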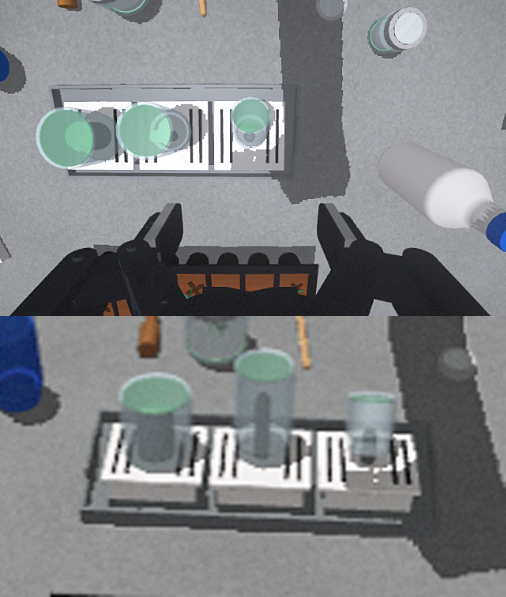

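The small jar reads a 37° tilt, so it is either rocking or stuck. I wait briefly and measure again.

Request:
arm_command --series '[{"x":0,"y":0,"z":0,"twist":0},{"x":0,"y":0,"z":0,"twist":0},{"x":0,"y":0,"z":0,"twist":0},{"x":0,"y":0,"z":0,"twist":0},{"x":0,"y":0,"z":0,"twist":0},{"x":0,"y":0,"z":0,"twist":0}]' --jaw -0.8

```text
time: 26.52
position: [0.6294, 0.1448, 0.2188]
orientation: [-0.001, 1.0, 0.0, -0.0]
contact_force: [0.0, 0.0, -0.6]
opening: 0.898
```

```bash
python3 - <<'E'
from w import *
s,p=wrist("w14"); print(s["time"]); tilt(p)
b=optics.camera("scene")["pixels"][205:275,350:430,::-1]; b=cv2.resize(b,None,fx=6,fy=6,interpolation=cv2.INTER_CUBIC)
a=cv2.resize(p["pixels"][90:230,240:400,::-1],(480,420),interpolation=cv2.INTER_CUBIC); cv2.imwrite("pics/f2.png",cv2.resize(np.hstack([a,b]),None,fx=.83,fy=.83))
E
```

```text
26.525
[0.5961 0.1452 0.084 ] slope x,y deg [37.2 -1. ] n 1216
[0.6036 0.0464 0.1274] slope x,y deg [12. -0.] n 3025
[ 0.6168 -0.0512  0.0998] slope x,y deg [12.1 -0. ] n 3465
```

View pics/f2.png

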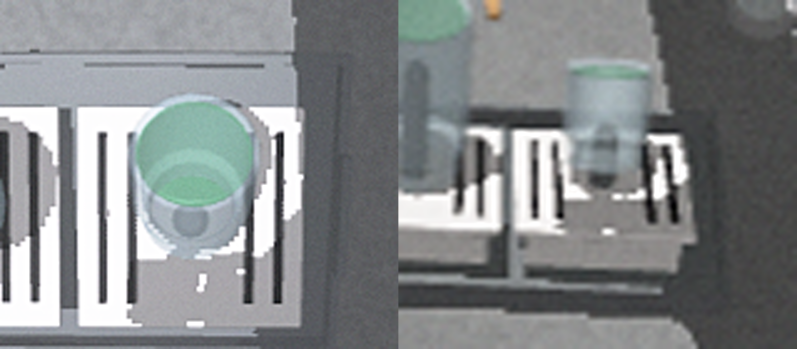

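View: the small jar is on its peg but leaning 37° towards −x, wedged with its uphill rim off the board. I will nudge its base towards +x with the closed fingers, past the balance angle, so it drops flat.

Request:
arm_command --series '[{"x":-4,"y":0,"z":0,"twist":0},{"x":-7,"y":0,"z":0,"twist":0},{"x":-7,"y":0,"z":-2,"twist":0},{"x":-7,"y":0,"z":-5,"twist":0},{"x":-7,"y":0,"z":-8,"twist":0},{"x":-7,"y":0,"z":-11,"twist":0},{"x":-7,"y":0,"z":-14,"twist":0},{"x":-7,"y":0,"z":-16,"twist":0},{"x":-7,"y":0,"z":-16.4,"twist":0},{"x":-7,"y":0,"z":-16.4,"twist":0}]' --jaw 1

```text
time: 27.88
position: [0.5598, 0.1449, 0.0552]
orientation: [-0.001, 1.0, 0.0, 0.0]
contact_force: [-0.1, -0.9, 0.4]
opening: -0.003
```

Request:
arm_command --series '[{"x":0.3,"y":0,"z":0,"twist":0},{"x":0.6,"y":0,"z":0,"twist":0},{"x":0.9,"y":0,"z":0,"twist":0},{"x":1.1,"y":0,"z":0,"twist":0},{"x":1.3,"y":0,"z":0,"twist":0},{"x":1.3,"y":0,"z":0,"twist":0}]' --jaw 1

```text
time: 28.62
position: [0.5726, 0.1449, 0.0548]
orientation: [-0.001, 1.0, 0.0, 0.0]
contact_force: [0.4, 0.1, 0.7]
opening: -0.005
```

```bash
python3 - <<'E'
from w import *
s,p=wrist("w15"); print(s["time"],s["position"],s["contact_force"]); tilt(p)
b=optics.camera("scene")["pixels"][185:285,310:450,::-1]; b=cv2.resize(b,None,fx=4,fy=4,interpolation=cv2.INTER_CUBIC); cv2.imwrite("pics/f3.png",b)
E
```

```text
28.625 [0.57256699 0.14486299 0.05480699] [0.40011002 0.10039938 0.69985446]
[0.5817 0.0509 0.1226] slope x,y deg [14.6 -1.4] n 1115
```

```bash
cat >> w.py <<'E'
def scene():
    p=optics.camera("scene")
    for m,st,ctr in green(p):
        if st[4]>25 and 215<ctr[1]+40<300 and 280<ctr[0]<430 and 150<ctr[1]<262:
            uv=np.argwhere(m)[:,::-1]; w=world(p,uv); c=np.median(w,0)
            w=w[np.linalg.norm(w-c,axis=1)<.04]; k=np.linalg.lstsq(np.c_[w[:,:2]-c[:2],np.ones(len(w))],w[:,2],rcond=None)[0]
            print("scene",ctr.round(),st[4],c.round(4),np.degrees(np.arctan(k[:2])).round(1))
E
python3 - <<'E'
from w import *
scene()
E
```

```text
scene [354. 208.] 174 [0.6133 0.0467 0.1262] [10.5 -1. ]
scene [315. 218.] 265 [ 0.6257 -0.052   0.0984] [10.8 -0.2]
scene [392. 225.] 125 [0.6285 0.145  0.0839] [ 9.  -0.8]
```

Request:
arm_command --series '[{"x":0.2,"y":0,"z":0,"twist":0},{"x":0.4,"y":0,"z":0,"twist":0},{"x":0.6,"y":0,"z":0,"twist":0},{"x":0.8,"y":0,"z":0,"twist":0},{"x":0.8,"y":0,"z":0,"twist":0}]' --jaw 1

```text
time: 29.4
position: [0.5806, 0.1448, 0.0548]
orientation: [-0.001, 1.0, 0.0, 0.0]
contact_force: [0.2, 0.6, 0.4]
opening: -0.001
```

```bash
python3 - <<'E'
from w import *
scene()
E
```

```text
scene [354. 208.] 173 [0.6128 0.0467 0.1263] [10.3 -0.1]
scene [315. 218.] 266 [ 0.6257 -0.052   0.0985] [11.4 -0.6]
scene [392. 225.] 118 [0.627  0.1451 0.0833] [10.   0.4]
```

It has dropped flat; the scene tilt now matches the others. I retreat −x, then up, and verify.

Request:
arm_command --series '[{"x":-1,"y":0,"z":0,"twist":0},{"x":-2.5,"y":0,"z":0,"twist":0},{"x":-3,"y":0,"z":3,"twist":0},{"x":-3,"y":0,"z":8,"twist":0},{"x":-3,"y":0,"z":13,"twist":0},{"x":0,"y":0,"z":18,"twist":0},{"x":3,"y":-4,"z":19,"twist":0},{"x":4,"y":-8,"z":19,"twist":0},{"x":4,"y":-10,"z":19,"twist":0},{"x":4,"y":-10,"z":19,"twist":0},{"x":4,"y":-10,"z":19,"twist":0}]' --jaw 1

```text
time: 30.82
position: [0.6196, 0.0474, 0.2445]
orientation: [-0.002, 1.0, 0.001, -0.001]
contact_force: [0.3, 0.8, 0.0]
opening: -0.002
```

```bash
python3 - <<'E'
from w import *
s,p=wrist("w16"); print(s["time"],s["position"],s["contact_force"]); tilt(p); scene()
b=optics.camera("scene")["pixels"][110:290,180:480,::-1]; b=cv2.resize(b,None,fx=1.6,fy=1.6,interpolation=cv2.INTER_CUBIC)
a=p["pixels"][60:330,60:540,::-1]; cv2.imwrite("pics/f4.png",np.vstack([a,b]))
E
```

```text
30.825 [0.61958027 0.04736652 0.24449844] [0.28537023 0.83376268 0.01509246]
[0.6034 0.0446 0.1273] slope x,y deg [12.1 -0. ] n 2476
[ 0.6166 -0.0533  0.0996] slope x,y deg [12.2 -0. ] n 3075
[0.6188 0.1428 0.0845] slope x,y deg [11.8 -0.4] n 1055
scene [354. 208.] 176 [0.6135 0.0465 0.1262] [10.  -0.8]
scene [315. 218.] 267 [ 0.6252 -0.0521  0.0984] [11.3 -1. ]
scene [392. 225.] 117 [0.6262 0.1452 0.083 ] [10.1  0.5]
```

View pics/f4.png

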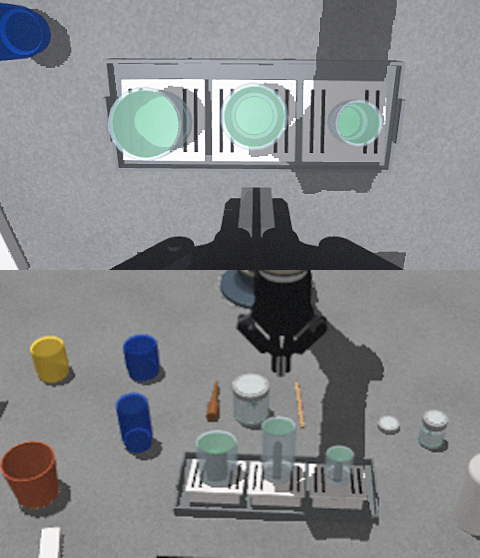

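All three jars are home at 12°, and the lidded jars and look-alikes are untouched. The gripper is clear, so I hand in.

```bash
python3 -c "
from rig import bot; print(bot.hand_in())"
```

```text
the job is handed in; nothing more can be done
None
```

All three open jars are mouth-down on their own pegs: tall on the long thin one, then wide on the thick one, then small on the short thin one. I handed the job in at about 31 s; the hand-in gives no verdict.

**Last checks:** The jar bases tilt 12.1° (tall), 12.2° (wide) and 11.8° (small), matching the 12° boards, and their heights agree with the rims lying flat. The gripper is well clear. The last picture shows both lidded jars and the blue and yellow look-alikes standing upright where they were, and I saw no jar tip over.

**What went wrong or disagreed:**
- **Small jar:** On release it rocked back and wedged on its peg at 37°. I nudged its base with the closed fingers, it dropped flat, and I checked it again.
- **Tall jar:** It rocked briefly after release. It settled about 10 mm downhill of centre, with the peg inside.
- **Scene camera:** It read the jar tilts at 10–11° and put the jars 7–10 mm further out in x than the wrist camera. I relied on the wrist camera, and the top camera agreed with it when I located the jars at the start.
- **Refused commands:** Two early moves were rejected as invalid input because their rows lacked some keys. The arm did not move, and I resent them.
- **Picture budget:** I viewed 15 pictures against a budget of 14, the extra one being the final check.

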